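Load the salt pig and hold the braai caddy level

TASK

Set the glass salt pig down upright in the empty bay of the caddy, next to the basting pot (do not drop it in), and let go of it. Then lift the loaded caddy by its grip bar about a hand's breadth (10 cm) clear of the shelf, level all the way so that nothing tips or slides out, and finish still holding it there, level and still. Leave the tongs, lid and fork where they lie.

Things in the scene. Friction and masses are not known exactly. Their poses are not given: they have to be found in the camera images.
- shelf: fixed dark steel shelf, 280 mm deep (x) by 1040 mm long (y); origin at the centre of its top face, z up. Caddy, salt pig, tongs, lid and fork stand or lie on it, their undersides at z = 0 of this frame.
- caddy: loose aluminium tray, 130 mm (its x) by 280 mm (its y), with 22 mm high walls, 4 mm walls and floor (top of the floor at z = 4 mm), split by a low 22 mm divider at y = 0 into two bays of 122 by 134 mm inside. Two posts at x = -40 and +40 mm, y = 0, carry a wooden grip bar over the divider. Origin at the centre of the underside, z up. The pot stands in the +y bay, the -y bay is empty. 0.32 kg empty, about 0.8 kg loaded.
- caddy_grip (a point): centre of the caddy's grip bar, 145 mm above the caddy's underside: a flat-sided bar 96 mm long along the caddy's x, 14 mm thick along its y, 22 mm high. Axes as the caddy's. 72 mm of it is free between the posts; pinch it from above at its middle, across its 14 mm thickness.
- empty_bay (a point): centre of the floor of the caddy's empty bay, 70 mm from the caddy's centre towards its -y, 4 mm above its underside; axes as the caddy's.
- salt_pig: loose glass salt pig, 72 mm diameter, domed top at 66 mm, a slanting round mouth standing out at its +x side to 48 mm from the axis and 62 mm high, and on top a round wooden knob of 26 mm diameter from z = 66 to z = 105 mm, on the axis: grip it there from above. Origin at the centre of its underside, z up. About 0.22 kg.
- pot: open aluminium basting pot, 90 mm diameter at the rim, 70 mm high, two small wire lugs; stands in the caddy's +y bay. Origin at the centre of its underside, z up. About 0.22 kg.
- tongs: bystander: steel tongs, 235 mm long along x, 50 mm wide, 24 mm high, lying at one end of the shelf; origin at the middle of the underside.
- lid: bystander: round orange silicone lid, 100 mm diameter, 26 mm high with its knob, at the other end of the shelf; origin at the centre of the underside.
- fork: bystander: black plastic fork, 180 mm long along x, 24 mm wide, 6 mm thick, at the middle of the shelf; origin at the middle of the underside.
Not all that is in view belongs to the job. Leave any orange look-alike of the salt_pig alone.

How it is judged (in metres and radians):
On the way, in this order (a step that is already met when the one before it is completed fails the run):
1. the salt pig stands upright on the floor of the caddy's empty bay, let go, with the caddy still on the shelf (y of salt_pig in the frame of caddy between -0.105 and -0.035 m and x of salt_pig in the frame of caddy between -0.03 and 0.03 m and z of salt_pig in the frame of caddy between -0.002 and 0.012 m and angle between the z axis of salt_pig and the z axis of caddy, either way round below 0.1 rad and contact force between the fingers and salt_pig below 0.1 N and z of caddy in the frame of shelf below 0.01 m), for 0.3 s.
2. the loaded caddy is more than 70 mm off the shelf, level, held by its grip bar (z of caddy in the frame of shelf above 0.07 m and angle between caddy's own z axis and vertical below 0.12 rad and distance between the grasp point and caddy_grip below 0.045 m and contact force between the fingers and caddy above 1 N and y of salt_pig in the frame of caddy between -0.105 and -0.035 m and x of salt_pig in the frame of caddy between -0.03 and 0.03 m and z of salt_pig in the frame of caddy between -0.002 and 0.012 m and angle between the z axis of each of salt_pig, pot and the z axis of caddy, either way round below 0.1 rad and y of pot in the frame of caddy between 0.035 and 0.105 m and x of pot in the frame of caddy between -0.03 and 0.03 m and z of pot in the frame of caddy between -0.002 and 0.012 m), for 0.2 s.
At the end, for the whole second after the job is handed in: Caddy held in the fingers within 45 mm of its bar centre, more than 70 mm above the shelf top, tilted under 0.12 rad, still (under 20 mm/s, 0.15 rad/s), off the shelf; salt pig and pot upright on the floors of their own bays, not touched by the fingers (all of step 2 and linear speed of caddy below 0.02 m/s and angular speed of caddy below 0.15 rad/s and contact force between caddy and shelf below 0.05 N and contact force between each of salt_pig, pot and the fingers below 0.1 N); the arm keeps its last pose, push and grip.
It fails at once if the caddy is tipped by more than 0.3 rad (angle between caddy's own z axis and vertical above 0.3 rad).
It fails at once if the salt pig is tipped by more than 0.6 rad (angle between salt_pig's own z axis and vertical above 0.6 rad).
It fails at once if the salt pig is dropped (from more than about 20 mm) (contact force between each of the fingers, caddy and salt_pig below 0.05 N and linear speed of salt_pig above 0.6 m/s).
It fails at once if the tongs, lid or fork is moved by more than 30 mm (distance of any of tongs, lid, fork from where it was at the start of the episode above 0.03 m).
It also fails if it takes over 64 s, if anything falls off the work surface, if the arm or the gripper's body presses on something with over 40 N, if the wrist force passes 120 N, or if a joint passes its speed limit or range.

ROBOT

A 6-joint arm with a two-finger parallel gripper is mounted at the origin on the work surface. World frame = base frame: x ahead of the robot, y to its left, z up, the work surface at z = 0. Lengths are in mm, angles in degrees, forces in N, time in s.
With the tool pointing down it reaches from about 300 to 850 mm from the base axis. Payload 4.2 kg.
Tool frame: the origin (TCP) lies on the centre line of the jaws, within the pads' length; the fingertips stand 14 mm ahead of it and the grasp point (between the pads) lies 5 mm behind it; x points along the fingers, y is the direction in which the jaws open and shut, and the axes are right-handed (so a half turn about x gives the same grasp; the last joint's range is limited). The gripper opens to 91 mm and grips with 3 to 60 N. Pads are 32 mm wide; open, the fingers measure 118 mm over their backs; the gripper's body (76 mm by 178 mm) begins 60 mm behind the grasp point.
Start: joints at [-67.036, 18.312, 89.639, -0, 72.044, -1.146], TCP at [234.887, -524.852, 227.976] pointing down, gripper open.
Joint ranges: [-177.97, 177.97], [-48.28, 115.42], [12.27, 149.76], [-77.06, 257.06], [2.81, 150.46], [-146.56, 146.56]. Speed limits (degrees/s): [147.25, 147.25, 180, 180, 180, 180].

INTERFACE

Orientations are given as [roll, pitch, yaw] about the fixed x, y, z axes, in that order (R = Rz(yaw) Ry(pitch) Rx(roll)).
In Python, from workcell import readout, optics, env gives the robot as it stands.
- The arm moves only by the shell command python3 -m creep 'ROWS' [OPENING] [FORCE]. ROWS is JSON, a list of rows, each an object with "translation": the shift along the world's x, y, z in cm, a list of three; "delta_rot": the turn, a rotation vector about the world's x, y, z in rad, a list of three. In form: [{"translation": [dx, dy, dz], "delta_rot": [rx, ry, rz]}, ...]. A call has 1 to 5 rows; each row shifts and turns the commanded pose from where the row before left it; what a row does not reach is not made up. A row lasts 1/12 s, in which the tool goes at most 41.7 mm and 7.16 degrees, less where a joint would pass 70% of its speed; a pose out of reach is approached as far as the arm can. A call with a gripper value outside its range is refused whole. OPENING is the gripper's target within -1 to 1 (fully open at 1, half-way at 0, shut at -1), set as the call begins (- or left out, the last holds). The fingers move at their own pace and stop on an object; FORCE is the grip in N (left out, the last holds). Time passes only in rows, so rows that do not move let the fingers close. It gives the time, the measured TCP pose, the force and the opening at its end, in the units of the state.
- readout.state(): the state, without advancing time (a new reading comes with each control period).
- optics.grab_frame(name): name is "scene" or "top"; returns (picture, depth): 400x640x3 uint8, red, green, blue; 400x640 float32, mm along the optical axis (not along the pixel's ray), 0 where there is no reading.
- optics.camera_params(name): a dict with "mtx" (3x3 intrinsics, pixels), "k1" (the pictures are not rectified: a ray, as slopes to the right and down, at radius r is drawn at 1 + k1 r^2 times it, then the intrinsics apply), "R" (3x3) and "t" (3): a world point X has camera coordinates R X + t. Camera axes: x right, y down, z forward; pixel columns grow to the right and rows downward; lengths in mm; the calibration is good to about 2 mm. A picture is of the moment at which its call begins. camera_params takes no time and is no camera call.
- env.job_done(): hands the job in, once; it reports no verdict.
The state is a dict: "time_s": time; "qpos": joint angles; "qvel": joint speeds; "effort": joint torques, N m; "ee_pos": TCP position; "ee_rot": TCP orientation; "force": force on the tool from outside, world axes, zero at the start; "torque": the same for the moment, N m; "gripper_width": finger opening in mm.
Only numpy, scipy, OpenCV 4.12 (cv2) and the standard library are available. Lean on these libraries where they do the work, as an engineer would, in place of code of your own. Each camera call takes 0.05 s, during which the arm holds its last target.

## Working session

There is one attempt and no reset: what is moved stays moved. The work goes in short steps, Python scripts to look and compute and a shell command to move; the robot and the scene stay as the last step left them, time stands still between calls to the robot, and variables do not carry over. Pictures are saved under pics/ and viewed, and the job is handed in when it is done.

```bash
mkdir -p pics; ls; python3 - <<'E'
from workcell import readout, optics
import cv2,numpy as np
print(readout.state())
for n in ("scene","top"):
    p,d=optics.grab_frame(n); cv2.imwrite(f"pics/{n}0.png",p[:,:,::-1]); np.savez(f"{n}0.npz",p=p,d=d)
    print(n,optics.camera_params(n))
E
```

```text
pics
{'time_s': 0.0, 'qpos': array([-6.70377278e+01,  1.83517576e+01,  8.97070241e+01, -1.03263897e-03,
        7.20421047e+01, -1.14642253e+00]), 'qvel': array([-0.07421955, -0.06738382,  0.00194303, -0.00247756, -0.05277714,
       -0.08013914]), 'effort': array([-7.34057394e-04, -4.12467849e+01, -2.31972921e+01,  7.27183535e-02,
        4.57396545e-02, -1.42451440e-04]), 'ee_pos': array([ 234.67462721, -524.40890717,  227.11489113]), 'ee_rot': array([-90.58886908,  89.89910886, 113.52014486]), 'force': array([0.04651465, 0.26258535, 0.22930086]), 'torque': array([ 0.02072139, -0.00626512,  0.05180849]), 'gripper_width': 91.40656302124522}
scene {'mtx': array([[445.70333388,   0.        , 324.08487749],
       [  0.        , 445.70333388, 202.73475433],
       [  0.        ,   0.        ,   1.        ]]), 'k1': -0.0995685065036034, 'R': array([[-0.5824127 ,  0.81277043,  0.0141308 ],
       [ 0.64429966,  0.47215023, -0.60162456],
       [-0.49565452, -0.34128932, -0.798654  ]]), 't': array([ 329.00974766, -289.47418838, 1530.87692933])}
top {'mtx': array([[369.66322501,   0.        , 319.06843141],
       [  0.        , 369.66322501, 199.74774062],
       [  0.        ,   0.        ,   1.        ]]), 'k1': -0.035420466860537264, 'R': array([[-1.52017910e-02, -9.99882506e-01, -1.96990748e-03],
       [-9.82670742e-01,  1.53040481e-02, -1.84726820e-01],
       [ 1.84735264e-01, -8.72408062e-04, -9.82787933e-01]]), 't': array([  27.87447467,  564.4159714 , 1247.02259874])}
```

View pics/scene0.png

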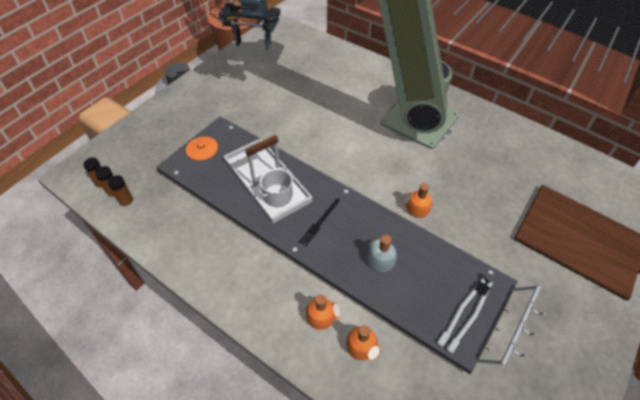

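View pics/top0.png

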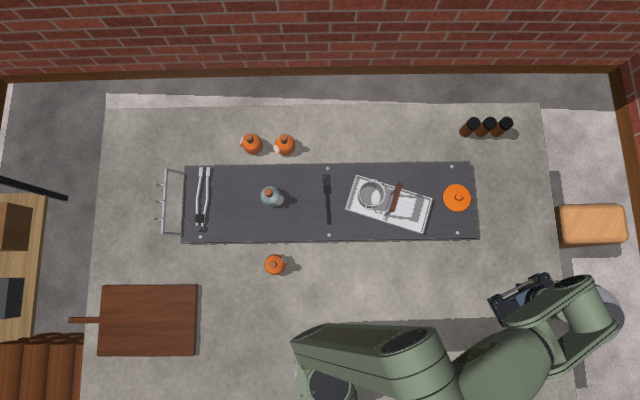

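Top view: the glass pig is at about (270,196), and the caddy at about (390,204) with its pot towards the left (+y) and a dark red bar at about (397,197). The lid is at (457,198), the fork at (327,198) and the tongs at (203,198). Next I measure from the top view and its depth.

```bash
cat > h.py <<'E'
import numpy as np, cv2
from workcell import readout, optics
def und(c,uv):
    p=optics.camera_params(c); uv=np.atleast_2d(np.asarray(uv,float))
    K=p["mtx"]; d=np.array([p["k1"],0,0,0,0.])
    return cv2.undistortPoints(uv[:,None,:],K,d)[:,0],p
def plane(c,uv,z):
    n,p=und(c,uv); r=np.c_[n,np.ones(len(n))]@p["R"]; o=-p["R"].T@p["t"]
    return o+r*((z-o[2])/r[:,2])[:,None]
def depthpts(c,uv,d):
    n,p=und(c,uv); z=np.array([d[int(v),int(u)] for u,v in np.atleast_2d(uv)])
    X=np.c_[n,np.ones(len(n))]*z[:,None]
    return (X-p["t"])@p["R"]
def cloud(c,d):
    v,u=np.mgrid[0:400,0:640]; return depthpts(c,np.c_[u.ravel(),v.ravel()],d).reshape(400,640,3)
def tri(uvs,uvt):
    A=[];b=[]
    for c,uv in(("scene",uvs),("top",uvt)):
        n,p=und(c,uv); R,t=p["R"],p["t"]
        for i in (0,1): A.append(R[i]-n[0,i]*R[2]); b.append(n[0,i]*t[2]-t[i])
    return np.linalg.lstsq(np.array(A),np.array(b),rcond=None)[0]
E
python3 - <<'E'
from h import *
T=np.load("top0.npz");S=np.load("scene0.npz")
ct=cloud("top",T["d"]);cs=cloud("scene",S["d"])
np.savez("clouds.npz",ct=ct,cs=cs)
for u,v in [(230,220),(300,220),(350,235),(450,225),(300,175)]: print("shelf",ct[v,u].round(1))
cv2.imwrite("pics/tc.png",cv2.resize(T["p"][160:250,240:490,::-1],None,fx=3.2,fy=3.2,interpolation=cv2.INTER_CUBIC))
cv2.imwrite("pics/sc.png",cv2.resize(S["p"][110:290,200:420,::-1],None,fx=3.3,fy=3.3,interpolation=cv2.INTER_CUBIC))
for n,c in(("top",ct),("scn",cs)):
    z=c[:,:,2]; m=(z>40)&(z<300)&(c[:,:,0]>400)&(c[:,:,0]<800)&(abs(c[:,:,1])<520)
    k,l,s,_=cv2.connectedComponentsWithStats(m.astype(np.uint8))
    for i in range(1,k):
        if s[i,4]>15: q=c[l==i]; print(n,s[i],q.min(0).round(),q.max(0).round(),q.mean(0).round())
E
```

```text
shelf [499.  333.3  43.2]
shelf [495.8  87.3  39.8]
shelf [440.6 -87.1  36.5]
shelf [ 469.1 -438.6   44.4]
shelf [658.7  86.4  40.2]
top [240 133  22  19 264] [751. 228.  40.] [800. 306. 111.] [776. 262.  65.]
top [274 134  21  19 277] [744. 107.  40.] [800. 180. 111.] [771. 141.  64.]
top [  175   161   299    82 13558] [ 423. -520.   40.] [704. 520. 200.] [559. -25.  49.]
scn [210 124  13  12  35] [ 467. -519.   40.] [ 496. -462.   44.] [ 481. -492.   41.]
scn [226 125   8  11  30] [ 432. -468.   40.] [ 476. -432.   47.] [ 458. -451.   41.]
scn [183 132  36  33 657] [ 501. -519.   40.] [ 640. -404.   67.] [ 572. -464.   47.]
scn [  177   134   262   168 10784] [ 423. -436.   40.] [706. 302. 200.] [572. -68.  57.]
scn [165 159   7  12  26] [ 660. -519.   40.] [ 696. -490.   44.] [ 675. -505.   42.]
scn [166 168  16   9  35] [ 675. -486.   40.] [ 701. -440.   45.] [ 687. -466.   41.]
scn [184 181   7   6  16] [ 682. -408.   40.] [ 702. -391.   44.] [ 695. -400.   41.]
scn [414 227   8   9  21] [430. 215.  40.] [457. 231.  44.] [443. 222.  42.]
scn [435 244  15  23 101] [443. 292.  40
[... 727 characters left out ...]
.  42.]
scn [372 274  10  16  56] [621. 194.  40.] [655. 229.  45.] [636. 213.  41.]
scn [383 278  12   8  25] [613. 222.  40.] [629. 249.  44.] [622. 237.  41.]
scn [392 281  10  10  26] [600. 251.  40.] [630. 267.  45.] [617. 260.  42.]
scn [386 286   6  11  20] [632. 243.  40.] [656. 256.  44.] [643. 250.  41.]
scn [372 292  13  13  29] [656. 234.  40.] [696. 251.  44.] [673. 241.  41.]
scn [307 294  31  29 515] [746. 111.  40.] [800. 185. 108.] [782. 153.  68.]
scn [492 313   7   8  17] [540. 488.  40.] [560. 507.  42.] [550. 499.  41.]
scn [347 325  33  30 478] [755. 231.  40.] [800. 308. 109.] [787. 271.  70.]
scn [415 332   7   7  22] [689. 357.  40.] [704. 372.  43.] [698. 366.  41.]
```

```bash
ls pics
```

```text
sc.png
scene0.png
tc.png
top0.png
```

View pics/tc.png

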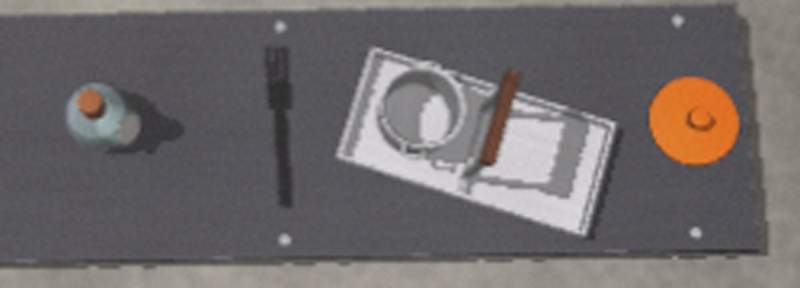

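View pics/sc.png

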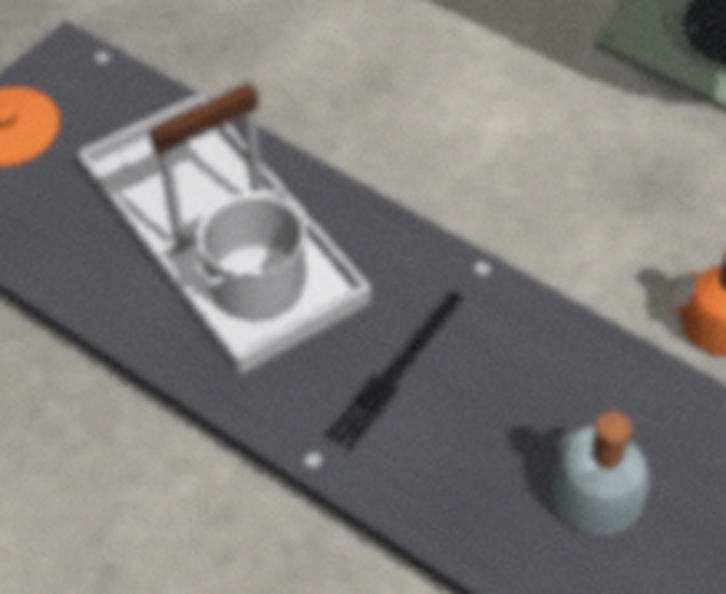

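```bash
python3 - <<'E'
from h import *
z=np.load("clouds.npz");
for n in("top","scene"):
    c=z["ct" if n=="top" else "cs"]; p=np.load(n+"0.npz")["p"]
    Z=c[:,:,2]; reg=(c[:,:,0]>415)&(c[:,:,0]<710)
    def rep(name,m,lo=3):
        k,l,s,cen=cv2.connectedComponentsWithStats(m.astype(np.uint8))
        for i in range(1,k):
            if s[i,4]>lo: q=c[l==i]; print(n,name,"px",cen[i].round(1),s[i,4],"min",q.min(0).round(),"max",q.max(0).round(),"mean",q.mean(0).round(1),"med",np.median(q,0).round(1))
    rep("high",reg&(Z>118)&(Z<215)&(abs(c[:,:,1])<400),5)
    m=reg&(Z>44)&(c[:,:,1]>-400)&(c[:,:,1]<40)
    hsv=cv2.cvtColor(p,cv2.COLOR_RGB2HSV)
    brown=(hsv[:,:,1]>110)&((hsv[:,:,0]<15)|(hsv[:,:,0]>170))&reg&(Z>90)
    rep("brown",brown)
E
```

```text
top high px [394.9 197. ] 173 min [ 500. -240.  118.] max [ 591. -200.  200.] mean [ 544.1 -219.3  190. ] med [ 543.1 -219.2  195.1]
top high px [268.4 191.8] 57 min [567. 174. 119.] max [590. 196. 150.] mean [577.2 185.4 141.7] med [576.1 186.2 144.1]
top brown px [396.  196.2] 92 min [ 502. -240.  190.] max [ 588. -204.  200.] mean [ 545.7 -221.6  195.8] med [ 545.9 -221.7  195.8]
top brown px [268.  191.7] 43 min [567. 176. 134.] max [590. 196. 150.] mean [577.  186.5 144.4] med [576.1 186.6 145. ]
scene high px [262.  147.8] 417 min [ 500. -244.  118.] max [ 593. -200.  200.] mean [ 548.3 -219.6  178.7] med [ 549.9 -219.3  187.2]
scene high px [384.4 241.5] 134 min [567. 176. 118.] max [595. 201. 148.] mean [584.3 189.5 138.8] med [585.5 189.8 142.8]
scene brown px [4.6 2.4] 67 min [  449. -1830.    90.] max [  517. -1812.   124.] mean [  486.3 -1820.3   103.7] med [  487.8 -1819.5   103.1]
scene brown px [261.9 145. ] 181 min [ 507. -234.  179.] max [ 592. -201.  199.] mean [ 548.9 -217.9  190.8] med [ 547.9 -217.7  191.9]
scene brown px [384.9 242.1] 120 min [569. 178. 112.] max [595. 201. 148.] mean [584.5 191.1 137.8] med [585.7 191.5 142.8]
```

```bash
python3 - <<'E'
from h import *
from scipy.spatial.transform import Rotation as Ro
z=np.load("clouds.npz");ct,cs=z["ct"],z["cs"]
for n,c in(("top",ct),("scene",cs)):
    X,Y,Z=c[...,0],c[...,1],c[...,2]
    k=c[(Z>142)&(Z<148)&(X>560)&(X<605)&(Y>165)&(Y<210)]; lo,hi=k.min(0),k.max(0); print(n,"knob",((lo+hi)/2).round(1),k.mean(0).round(1),(hi-lo).round(1),len(k))
    k=c[(Z>191)&(Z<200)&(X>480)&(X<610)&(Y>-260)&(Y<-180)]
    (a,b),wh,ang=cv2.minAreaRect(k[:,:2].astype(np.float32)); print(n,"bar",a,b,wh,ang,k.mean(0).round(1))
    # pot rim
    k=c[(Z>108)&(Z<120)&(X>480)&(X<650)&(Y>-230)&(Y<-70)]
    (a,b),r=cv2.minEnclosingCircle(k[:,:2].astype(np.float32)); print(n,"pot",a,b,r,len(k))
    # caddy walls
    k=c[(Z>50)&(Z<66)&(X>430)&(X<690)&(Y>-400)&(Y<-40)]
    (a,b),wh,ang=cv2.minAreaRect(k[:,:2].astype(np.float32)); print(n,"tray",a,b,wh,ang)
    k=c[(Z>70)&(Z<100)&(X>500)&(X<650)&(Y>110)&(Y<260)]; print(n,"pigbody",k.min(0).round(),k.max(0).round())
# top camera edges by brightness
p=np.load("top0.npz")["p"]; g=p.min(2); m=(g>120)&(ct[...,2]<75); m=m.astype(np.uint8); m[:,:335]=0;m[:,445:]=0;m[:168]=0;m[240:]=0
cn=max(cv2.findContours(m,0,2)[0],key=cv2.contourArea)[:,0]
w=plane("top",cn,58)[:,:2].astype(np.float32); print("tray mask",cv2.minAreaRect(w), cv2.boxPoints(cv2.minAreaRect(w)))
st=readout.state(); R=Ro.from_euler("xyz",st["ee_rot"],degrees=True).as_matrix(); print(R.round(3))
E
```

```text
top knob [579.1 186.2 145. ] [579.1 187.6 145. ] [20.5 20.2  5.9] 33
top bar 546.2835083007812 -220.9167938232422 (15.014467239379883, 96.23631286621094) 70.04071807861328 [ 546.2 -220.8  195.8]
top pot 557.3917236328125 -171.8380126953125 64.60857391357422 108
top tray 546.8536376953125 -223.42308044433594 (278.0572204589844, 132.0931396484375) 70.66938018798828
top pigbody [544. 143.  71.] [615. 220. 100.]
scene knob [580.9 188.1 145. ] [581.1 188.  144.6] [24.8 23.5  5.7] 72
scene bar 546.7694702148438 -221.76934814453125 (16.864852905273438, 94.66405487060547) 70.919921875 [ 547.7 -221.4  195.3]
scene pot 559.2138061523438 -172.01907348632812 65.53163146972656 179
scene tray 545.61328125 -221.118408203125 (285.46563720703125, 134.70343017578125) 71.52259826660156
scene pigbody [547. 146.  70.] [619. 224. 100.]
tray mask ((547.1476440429688, -223.04852294921875), (283.4615478515625, 133.70237731933594), 71.20906829833984) [[ 438.20587  -335.69125 ]
 [ 564.7819   -378.7589  ]
 [ 656.0894   -110.40579 ]
 [ 529.51337   -67.338135]]
[[-0.001  0.408 -0.913]
 [ 0.001 -0.913 -0.408]
 [-1.    -0.002 -0.   ]]
```

Pig axis is at about (580,187.5), the caddy centre at (546.5,−221.5) with yaw about −19°, and the shelf top at z = 40. I'll move over the pig with the jaws along the caddy's x.

```bash
python3 -m creep '[{"translation":[1.38,2.85,0.2],"delta_rot":[0,0,0.0327]},{"translation":[1.38,2.85,0.2],"delta_rot":[0,0,0.0327]},{"translation":[1.38,2.85,0.2],"delta_rot":[0,0,0.0327]},{"translation":[1.38,2.85,0.2],"delta_rot":[0,0,0.0327]},{"translation":[1.38,2.85,0.2],"delta_rot":[0,0,0.0327]}]' 1
for i in 1 2; do :; done
python3 -m creep '[{"translation":[1.38,2.85,0],"delta_rot":[0,0,0.0327]},{"translation":[1.38,2.85,0],"delta_rot":[0,0,0.0327]},{"translation":[1.38,2.85,0],"delta_rot":[0,0,0.0327]},{"translation":[1.38,2.85,0],"delta_rot":[0,0,0.0327]},{"translation":[1.38,2.85,0],"delta_rot":[0,0,0.0327]}]'
```

```text
time_s: 0.52
ee_pos: [304.1, -380.8, 237.6]
ee_rot: [-95.1, 90.0, 118.5]
force: [1.3, 0.1, -0.1]
gripper_width: 91.2
time_s: 0.93
ee_pos: [373.0, -238.3, 237.7]
ee_rot: [-76.6, 90.0, 146.4]
force: [0.8, -0.1, 0.1]
gripper_width: 90.9
```

Tracks well.

```bash
python3 -m creep '[{"translation":[1.38,2.85,0],"delta_rot":[0,0,0.0327]},{"translation":[1.38,2.85,0],"delta_rot":[0,0,0.0327]},{"translation":[1.38,2.85,0],"delta_rot":[0,0,0.0327]},{"translation":[1.38,2.85,0],"delta_rot":[0,0,0.0327]},{"translation":[1.38,2.85,0],"delta_rot":[0,0,0.0327]}]'
python3 -m creep '[{"translation":[1.38,2.85,0],"delta_rot":[0,0,0.0327]},{"translation":[1.38,2.85,0],"delta_rot":[0,0,0.0327]},{"translation":[1.38,2.85,0],"delta_rot":[0,0,0.0327]},{"translation":[1.38,2.85,0],"delta_rot":[0,0,0.0327]},{"translation":[1.38,2.85,0],"delta_rot":[0,0,0.0327]}]'
python3 -m creep '[{"translation":[1.38,2.85,0],"delta_rot":[0,0,0.0327]},{"translation":[1.38,2.85,0],"delta_rot":[0,0,0.0327]},{"translation":[1.38,2.85,0],"delta_rot":[0,0,0.0327]},{"translation":[1.38,2.85,0],"delta_rot":[0,0,0.0327]},{"translation":[1.38,2.85,0],"delta_rot":[0,0,0.0327]}]'
python3 - <<'E'
from h import *
from scipy.spatial.transform import Rotation as Ro
for n in("scene","top"):
    p,d=optics.grab_frame(n); np.savez(n+"1.npz",p=p,d=d); cv2.imwrite(f"pics/{n}1.png",p[...,::-1])
st=readout.state(); print(st["ee_pos"],Ro.from_euler("xyz",st["ee_rot"],degrees=True).as_matrix().round(3))
E
```

```text
time_s: 1.35
ee_pos: [442.0, -95.8, 237.7]
ee_rot: [-50.8, 90.0, -178.5]
force: [-0.1, -1.4, -0.3]
gripper_width: 91.3
time_s: 1.77
ee_pos: [511.0, 46.7, 237.6]
ee_rot: [-46.1, 90.0, -164.4]
force: [0.8, -0.2, 0.3]
gripper_width: 91.2
time_s: 2.18
ee_pos: [580.1, 189.1, 237.4]
ee_rot: [-44.3, 89.9, -153.3]
force: [0.1, -1.1, 0.0]
gripper_width: 91.1
[581.11413949 191.47088254 236.65790508] [[-0.     0.947 -0.322]
 [ 0.001 -0.322 -0.947]
 [-1.    -0.001 -0.001]]
```

```bash
python3 -m creep '[{"translation":[-0.1,-0.4,-2.0],"delta_rot":[0,0,0]},{"translation":[0,0,-2.0],"delta_rot":[0,0,0]},{"translation":[0,0,-2],"delta_rot":[0,0,0]},{"translation":[0,0,-1.5],"delta_rot":[0,0,0]},{"translation":[0,0,0],"delta_rot":[0,0,0]}]'
python3 - <<'E'
from h import *
p,d=optics.grab_frame("scene"); cv2.imwrite("pics/s2.png",cv2.resize(p[180:300,310:460,::-1],None,fx=4,fy=4))
p,d=optics.grab_frame("top"); cv2.imwrite("pics/t2.png",cv2.resize(p[150:250,210:340,::-1],None,fx=4,fy=4))
print(readout.state()["ee_pos"])
E
```

```text
time_s: 2.7
ee_pos: [576.2, 182.2, 159.2]
ee_rot: [-51.8, 89.5, -160.9]
force: [0.2, 0.0, -1.1]
gripper_width: 91.4
[578.50443003 183.04496353 162.78473393]
```

View pics/s2.png

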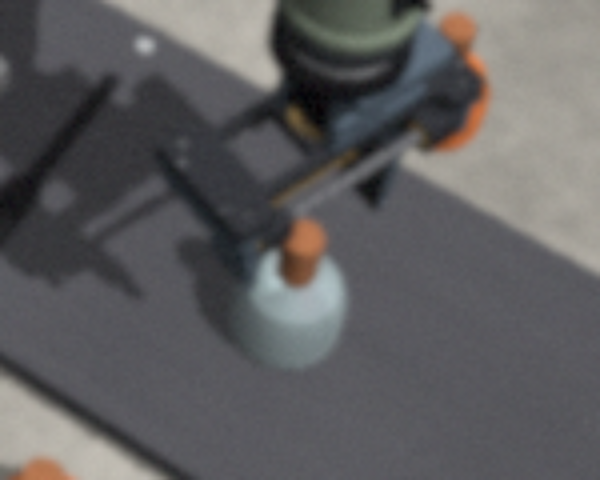

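The camera view shows the fingers straddling the knob, still above it. Let it settle and check the reading.

```bash
for i in 1 2 3; do python3 -m creep '[{"translation":[0,0,0],"delta_rot":[0,0,0]}]'|sed -n 2p; done
```

```text
ee_pos: [579.4, 183.5, 164.1]
ee_pos: [579.6, 183.6, 164.4]
ee_pos: [579.5, 183.7, 164.2]
```

View pics/t2.png

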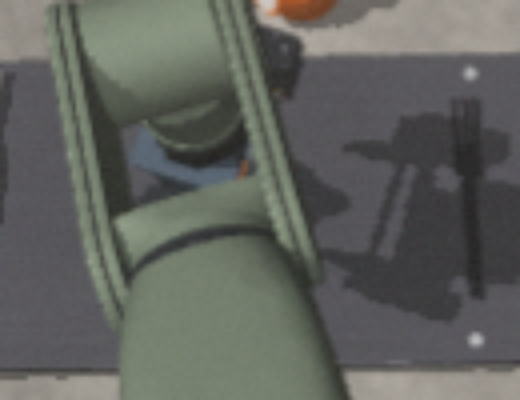

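```bash
python3 -m creep '[{"translation":[0.05,0.4,-0.8],"delta_rot":[0,0,0]},{"translation":[0,0,-1.0],"delta_rot":[0,0,0]},{"translation":[0,0,-1],"delta_rot":[0,0,0]},{"translation":[0,0,-1],"delta_rot":[0,0,0]},{"translation":[0,0,0],"delta_rot":[0,0,0]}]'
python3 -m creep '[{"translation":[0,0,0],"delta_rot":[0,0,0]},{"translation":[0,0,0],"delta_rot":[0,0,0]}]'
```

```text
time_s: 3.47
ee_pos: [577.5, 187.1, 121.7]
ee_rot: [-52.9, 89.7, -161.9]
force: [-0.0, 0.3, 0.1]
gripper_width: 91.0
time_s: 3.63
ee_pos: [579.5, 187.7, 124.9]
ee_rot: [48.2, 90.0, -60.9]
force: [-0.8, -0.7, -0.7]
gripper_width: 91.1
```

```bash
for i in 1 2 3; do python3 -m creep '[{"translation":[0,0,0],"delta_rot":[0,0,0]},{"translation":[0,0,0],"delta_rot":[0,0,0]},{"translation":[0,0,0],"delta_rot":[0,0,0]},{"translation":[0,0,0],"delta_rot":[0,0,0]}]' -1 25; done
```

```text
time_s: 3.97
ee_pos: [579.6, 187.7, 125.3]
ee_rot: [121.8, 90.0, 12.7]
force: [-0.7, 0.3, 0.5]
gripper_width: 67.5
time_s: 4.3
ee_pos: [579.4, 187.6, 125.0]
ee_rot: [104.3, 90.0, -4.7]
force: [-0.9, -0.5, 0.6]
gripper_width: 40.7
time_s: 4.63
ee_pos: [579.2, 187.7, 124.9]
ee_rot: [-78.7, 90.0, 172.2]
force: [-1.5, -0.0, 0.4]
gripper_width: 25.2
```

```bash
python3 -m creep '[{"translation":[0,0,0],"delta_rot":[0,0,0]},{"translation":[0,0,0.3],"delta_rot":[0,0,0]},{"translation":[0,0,0.7],"delta_rot":[0,0,0]},{"translation":[0,0,1],"delta_rot":[0,0,0]},{"translation":[0,0,1],"delta_rot":[0,0,0]}]'
python3 -m creep '[{"translation":[0,0,1.5],"delta_rot":[0,0,0]},{"translation":[0,0,2],"delta_rot":[0,0,0]},{"translation":[0,0,2],"delta_rot":[0,0,0]},{"translation":[0,0,2],"delta_rot":[0,0,0]},{"translation":[0,0,2],"delta_rot":[0,0,0]}]'
python3 -m creep '[{"translation":[0,0,2],"delta_rot":[0,0,0]},{"translation":[0,0,2],"delta_rot":[0,0,0]},{"translation":[0,0,1.5],"delta_rot":[0,0,0]},{"translation":[0,0,1],"delta_rot":[0,0,0]},{"translation":[0,0,0.3],"delta_rot":[0,0,0]}]'
python3 - <<'E'
from h import *
p,d=optics.grab_frame("scene"); cv2.imwrite("pics/s3.png",p[...,::-1])
print(readout.state())
E
```

```text
time_s: 5.05
ee_pos: [579.4, 187.6, 155.8]
ee_rot: [18.8, 90.0, -90.3]
force: [0.3, 0.4, -2.3]
gripper_width: 25.8
time_s: 5.47
ee_pos: [579.4, 187.6, 252.3]
ee_rot: [122.7, 89.9, 13.6]
force: [0.3, 0.2, -1.9]
gripper_width: 25.7
time_s: 5.88
ee_pos: [580.0, 187.8, 320.9]
ee_rot: [124.8, 89.7, 15.8]
force: [0.0, -0.5, -2.0]
gripper_width: 25.2
{'time_s': 5.9333, 'qpos': array([ 1.68623810e+01,  1.91786685e+01,  7.52800486e+01, -3.18845420e-03,
        8.53403056e+01,  3.59174568e+01]), 'qvel': array([ 0.00371293,  1.0059398 ,  2.55567592,  0.09501783, -1.31075183,
       -0.02344482]), 'effort': array([-1.06113899e-02, -4.41990709e+01, -2.52507252e+01,  7.38493865e-02,
        7.23821414e-02, -2.36041951e-04]), 'ee_pos': array([579.79346472, 187.73701082, 320.05269736]), 'ee_rot': array([125.01129781,  89.79899768,  15.95647545]), 'force': array([ 0.52878272, -0.38165695, -2.78303924]), 'torque': array([-0.02628293, -0.05141043,  0.01242509]), 'gripper_width': 25.457731227866102}
```

View pics/s3.png

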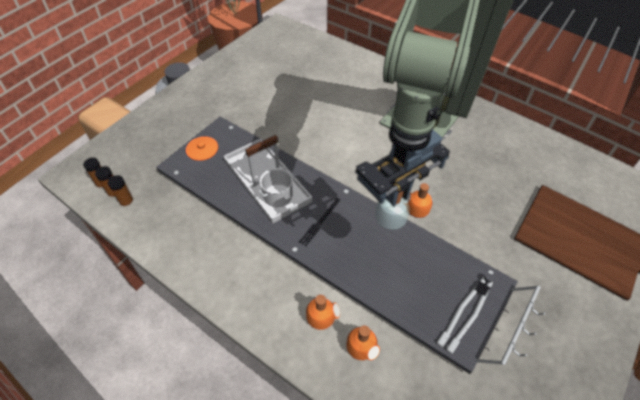

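The pig is held, at about 2.2 N of load, with its base at z ≈ 235, clear of the bar at 196. Next I carry it over the empty bay.

```bash
python3 -m creep '[{"translation":[-0.06,-0.5,0],"delta_rot":[0,0,0]},{"translation":[-0.12,-1,0],"delta_rot":[0,0,0]},{"translation":[-0.24,-2,0],"delta_rot":[0,0,0]},{"translation":[-0.3,-2.5,0],"delta_rot":[0,0,0]},{"translation":[-0.3,-2.5,0],"delta_rot":[0,0,0]}]'
python3 -m creep '[{"translation":[-0.36,-3,0],"delta_rot":[0,0,0]},{"translation":[-0.36,-3,0],"delta_rot":[0,0,0]},{"translation":[-0.36,-3,0],"delta_rot":[0,0,0]},{"translation":[-0.36,-3,0],"delta_rot":[0,0,0]},{"translation":[-0.36,-3,0],"delta_rot":[0,0,0]}]'
python3 -m creep '[{"translation":[-0.36,-3,0],"delta_rot":[0,0,0]},{"translation":[-0.36,-3,0],"delta_rot":[0,0,0]},{"translation":[-0.36,-3,0],"delta_rot":[0,0,0]},{"translation":[-0.36,-3,0],"delta_rot":[0,0,0]},{"translation":[-0.36,-3,0],"delta_rot":[0,0,0]}]'
python3 -m creep '[{"translation":[-0.3,-2.5,0],"delta_rot":[0,0,0]},{"translation":[-0.3,-2.5,0],"delta_rot":[0,0,0]},{"translation":[-0.24,-2,0],"delta_rot":[0,0,0]},{"translation":[-0.12,-1,0],"delta_rot":[0,0,0]},{"translation":[-0.12,-1,0],"delta_rot":[0,0,0]}]'
python3 -m creep '[{"translation":[0,0,0],"delta_rot":[0,0,0]},{"translation":[0,0,0],"delta_rot":[0,0,0]},{"translation":[0,0,0],"delta_rot":[0,0,0]},{"translation":[0,0,0],"delta_rot":[0,0,0]}]'
python3 - <<'E'
from h import *
from scipy.spatial.transform import Rotation as Ro
p,d=optics.grab_frame("scene"); cv2.imwrite("pics/s4.png",p[...,::-1])
st=readout.state(); print(st["ee_pos"],Ro.from_euler("xyz",st["ee_rot"],degrees=True).as_matrix().round(3))
E
```

```text
time_s: 6.35
ee_pos: [568.3, 101.1, 316.5]
ee_rot: [-49.0, 89.8, -158.0]
force: [0.8, 0.4, -2.5]
gripper_width: 25.6
time_s: 6.77
ee_pos: [549.8, -49.5, 316.8]
ee_rot: [-65.1, 89.9, -174.2]
force: [0.8, -0.4, -2.3]
gripper_width: 25.7
time_s: 7.18
ee_pos: [531.6, -199.3, 316.8]
ee_rot: [-82.7, 89.9, 168.2]
force: [0.9, 0.3, -2.6]
gripper_width: 25.3
time_s: 7.6
ee_pos: [521.3, -288.3, 316.9]
ee_rot: [-108.3, 89.9, 142.6]
force: [0.4, -0.5, -2.6]
gripper_width: 25.7
time_s: 7.93
ee_pos: [522.6, -286.3, 318.1]
ee_rot: [-177.4, 90.0, 73.6]
force: [1.0, 0.2, -2.5]
gripper_width: 25.3
[ 522.6187478  -286.32299861  318.14106465] [[ 0.     0.946 -0.325]
 [ 0.    -0.325 -0.946]
 [-1.     0.    -0.   ]]
```

View pics/s4.png

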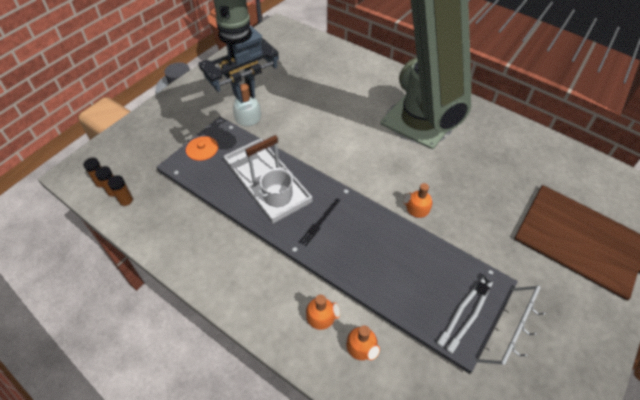

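```bash
python3 -m creep '[{"translation":[0.1,-0.15,-0.5],"delta_rot":[0,0,0]},{"translation":[0,0,-1],"delta_rot":[0,0,0]},{"translation":[0,0,-2],"delta_rot":[0,0,0]},{"translation":[0,0,-2],"delta_rot":[0,0,0]},{"translation":[0,0,-2],"delta_rot":[0,0,0]}]'
python3 -m creep '[{"translation":[0,0,-2],"delta_rot":[0,0,0]},{"translation":[0,0,-2],"delta_rot":[0,0,0]},{"translation":[0,0,-1.5],"delta_rot":[0,0,0]},{"translation":[0,0,-1],"delta_rot":[0,0,0]},{"translation":[0,0,-0.5],"delta_rot":[0,0,0]}]'
python3 -m creep '[{"translation":[0,0,-0.5],"delta_rot":[0,0,0]},{"translation":[0,0,-0.5],"delta_rot":[0,0,0]},{"translation":[0,0,-0.5],"delta_rot":[0,0,0]},{"translation":[0,0,0],"delta_rot":[0,0,0]},{"translation":[0,0,0],"delta_rot":[0,0,0]}]'
python3 -m creep '[{"translation":[0,0,0],"delta_rot":[0,0,0]},{"translation":[0,0,0],"delta_rot":[0,0,0]}]'
python3 - <<'E'
from h import *
p,d=optics.grab_frame("scene"); cv2.imwrite("pics/s5.png",cv2.resize(p[60:240,170:370,::-1],None,fx=3.3,fy=3.3,interpolation=cv2.INTER_CUBIC))
p,d=optics.grab_frame("top"); cv2.imwrite("pics/t5.png",cv2.resize(p[150:260,330:480,::-1],None,fx=4,fy=4,interpolation=cv2.INTER_CUBIC))
st=readout.state(); print(st["ee_pos"],st["force"])
E
```

```text
time_s: 8.4
ee_pos: [523.1, -288.4, 241.3]
ee_rot: [-105.3, 90.0, 145.7]
force: [0.5, 0.3, -3.0]
gripper_width: 25.6
time_s: 8.82
ee_pos: [522.5, -288.1, 170.7]
ee_rot: [-101.4, 89.8, 149.6]
force: [0.7, -0.1, -2.1]
gripper_width: 25.6
time_s: 9.23
ee_pos: [523.5, -288.9, 158.2]
ee_rot: [81.0, 90.0, -28.0]
force: [0.4, 0.8, -2.6]
gripper_width: 25.4
time_s: 9.4
ee_pos: [523.7, -289.0, 158.5]
ee_rot: [80.1, 89.9, -28.9]
force: [-0.9, -0.2, -2.6]
gripper_width: 25.6
[ 523.5708113  -288.9875064   158.39762589] [ 0.76612882 -0.17503761 -2.21365392]
```

View pics/s5.png

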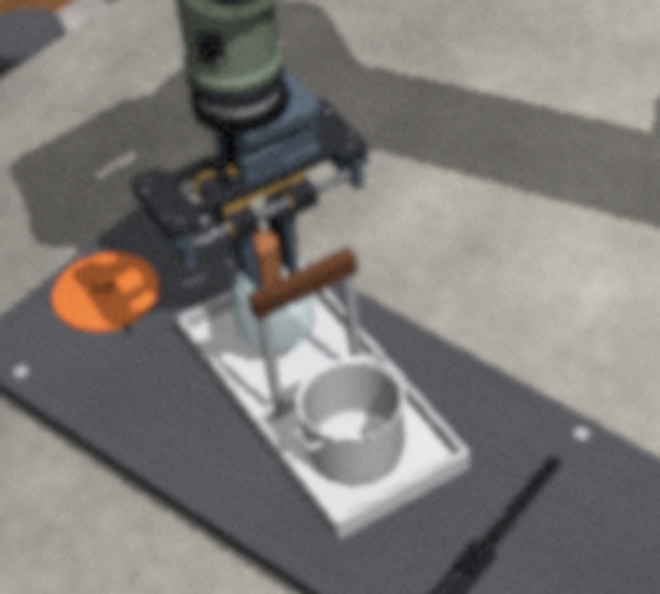

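View pics/t5.png

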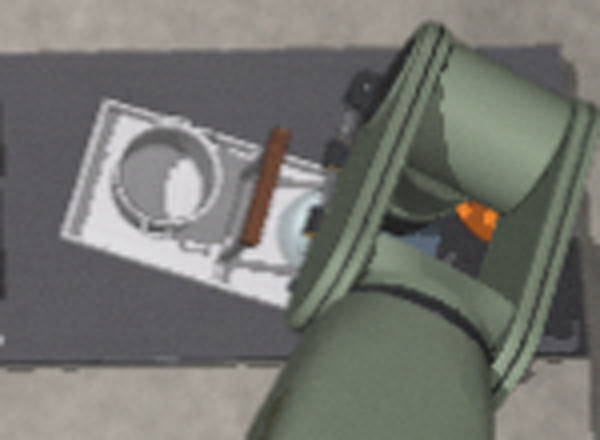

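The pig hangs over the empty bay, clear of the bar. I'll lower it gently.

```bash
python3 -m creep '[{"translation":[0,0,-0.6],"delta_rot":[0,0,0]},{"translation":[0,0,-0.6],"delta_rot":[0,0,0]},{"translation":[0,0,-0.5],"delta_rot":[0,0,0]},{"translation":[0,0,-0.4],"delta_rot":[0,0,0]},{"translation":[0,0,-0.3],"delta_rot":[0,0,0]}]'
python3 -m creep '[{"translation":[0,0,-0.1],"delta_rot":[0,0,0]},{"translation":[0,0,-0.1],"delta_rot":[0,0,0]},{"translation":[0,0,-0.1],"delta_rot":[0,0,0]},{"translation":[0,0,0],"delta_rot":[0,0,0]}]'
python3 -m creep '[{"translation":[0,0,-0.1],"delta_rot":[0,0,0]},{"translation":[0,0,-0.1],"delta_rot":[0,0,0]},{"translation":[0,0,0],"delta_rot":[0,0,0]},{"translation":[0,0,0],"delta_rot":[0,0,0]}]'
```

```text
time_s: 9.92
ee_pos: [523.0, -288.6, 133.0]
ee_rot: [-101.4, 89.9, 149.6]
force: [0.3, 0.7, -2.3]
gripper_width: 25.6
time_s: 10.25
ee_pos: [523.4, -288.9, 131.0]
ee_rot: [79.1, 90.0, -30.0]
force: [-0.2, -0.1, -2.6]
gripper_width: 25.8
time_s: 10.58
ee_pos: [523.4, -288.8, 129.0]
ee_rot: [95.1, 90.0, -14.0]
force: [0.5, -0.3, -2.3]
gripper_width: 25.3
```

```bash
for i in 1 2 3; do python3 -m creep '[{"translation":[0,0,-0.1],"delta_rot":[0,0,0]},{"translation":[0,0,0],"delta_rot":[0,0,0]},{"translation":[0,0,0],"delta_rot":[0,0,0]}]' | grep -E "pos|force"; done
```

```text
ee_pos: [523.5, -288.9, 128.8]
force: [-1.2, 1.4, 4.4]
ee_pos: [523.5, -288.9, 128.8]
force: [-3.1, 1.5, 9.0]
ee_pos: [523.4, -288.9, 128.8]
force: [-5.0, 2.5, 14.3]
```

Contact at TCP 128.8, so it is seated on the bay floor. I'll relieve the press and then open.

```bash
python3 -m creep '[{"translation":[0,0,0.1],"delta_rot":[0,0,0]},{"translation":[0,0,0.1],"delta_rot":[0,0,0]},{"translation":[0,0,0.05],"delta_rot":[0,0,0]},{"translation":[0,0,0],"delta_rot":[0,0,0]},{"translation":[0,0,0],"delta_rot":[0,0,0]}]' | grep -E "pos|force"
python3 -m creep '[{"translation":[0,0,0],"delta_rot":[0,0,0]},{"translation":[0,0,0],"delta_rot":[0,0,0]},{"translation":[0,0,0],"delta_rot":[0,0,0]},{"translation":[0,0,0],"delta_rot":[0,0,0]},{"translation":[0,0,0],"delta_rot":[0,0,0]}]' 0.6
python3 -m creep '[{"translation":[0,0,0],"delta_rot":[0,0,0]},{"translation":[0,0,0],"delta_rot":[0,0,0]},{"translation":[0,0,0],"delta_rot":[0,0,0]},{"translation":[0,0,0],"delta_rot":[0,0,0]},{"translation":[0,0,0],"delta_rot":[0,0,0]}]'
python3 - <<'E'
from h import *
p,d=optics.grab_frame("scene"); cv2.imwrite("pics/s6.png",cv2.resize(p[60:240,170:370,::-1],None,fx=3.3,fy=3.3,interpolation=cv2.INTER_CUBIC))
E
```

```text
ee_pos: [523.5, -288.9, 128.8]
force: [-2.5, 1.7, 5.3]
time_s: 12.17
ee_pos: [523.4, -288.9, 128.1]
ee_rot: [-93.8, 90.0, 157.2]
force: [0.2, -0.7, 0.4]
gripper_width: 56.0
time_s: 12.58
ee_pos: [523.4, -288.8, 128.5]
ee_rot: [96.3, 90.0, -12.7]
force: [0.1, -0.9, 0.2]
gripper_width: 73.0
```

View pics/s6.png

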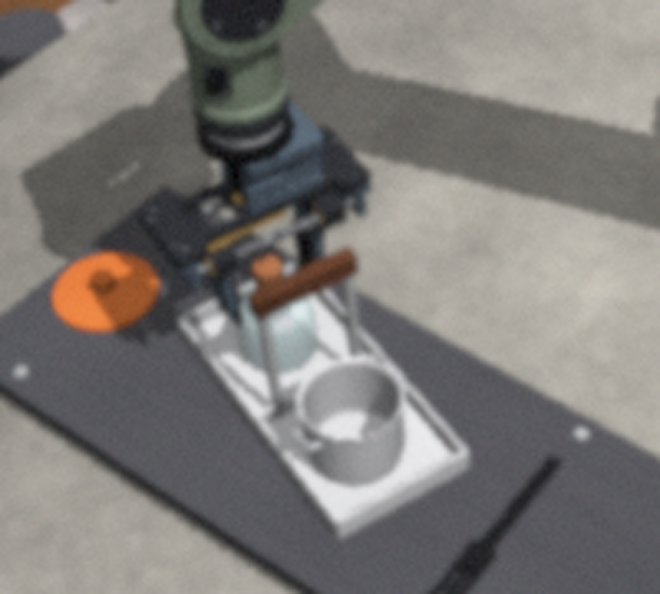

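Released: the pig stands upright in the bay with the jaws clear of the knob. I'll retreat upwards.

```bash
python3 -m creep '[{"translation":[0,0,0.5],"delta_rot":[0,0,0]},{"translation":[0,0,1],"delta_rot":[0,0,0]},{"translation":[0,0,2],"delta_rot":[0,0,0]},{"translation":[0,0,2],"delta_rot":[0,0,0]},{"translation":[0,0,2],"delta_rot":[0,0,0]}]' 1
python3 -m creep '[{"translation":[0,0,3],"delta_rot":[0,0,0]},{"translation":[0,0,3],"delta_rot":[0,0,0]},{"translation":[0,0,3],"delta_rot":[0,0,0]},{"translation":[0,0,2],"delta_rot":[0,0,0]},{"translation":[0,0,0],"delta_rot":[0,0,0]}]'
python3 - <<'E'
from h import *
p,d=optics.grab_frame("scene"); cv2.imwrite("pics/s7.png",cv2.resize(p[60:240,170:370,::-1],None,fx=3.3,fy=3.3,interpolation=cv2.INTER_CUBIC))
p2,d2=optics.grab_frame("top"); cv2.imwrite("pics/t7.png",cv2.resize(p2[150:260,330:480,::-1],None,fx=4,fy=4,interpolation=cv2.INTER_CUBIC))
for n,c in(("scene",cloud("scene",d)),("top",cloud("top",d2))):
    X,Y,Z=[c[...,i] for i in range(3)]
    k=c[(Z>191)&(Z<200)&(X>480)&(X<610)&(Y>-260)&(Y<-180)]
    print(n,"bar",cv2.minAreaRect(k[:,:2].astype(np.float32)),k.mean(0))
    k=c[(Z>144)&(Z<154)&(X>490)&(X<560)&(Y>-330)&(Y<-260)]
    if len(k)>5: print("knob",(k.min(0)+k.max(0))/2,len(k),k[:,2].max())
E
```

```text
time_s: 13.05
ee_pos: [523.4, -288.9, 205.3]
ee_rot: [77.3, 90.0, -31.8]
force: [0.5, 0.3, -0.2]
gripper_width: 91.0
time_s: 13.47
ee_pos: [525.0, -289.8, 320.1]
ee_rot: [79.3, 89.3, -29.8]
force: [0.3, 0.2, 1.0]
gripper_width: 91.0
scene bar ((547.181884765625, -221.85223388671875), (18.568984985351562, 95.7506103515625), 69.54780578613281) [ 548.83481044 -221.76045853  195.30333561]
knob [ 525.23225497 -288.44675811  147.41781304] 46 150.76447766532524
top bar ((547.1351318359375, -221.49485778808594), (14.307514190673828, 95.21717834472656), 70.56922912597656) [ 546.44522313 -221.0687581   195.41156464]
knob [ 523.38129906 -285.65362609  148.39105467] 44 152.66535243318074
```

View pics/s7.png

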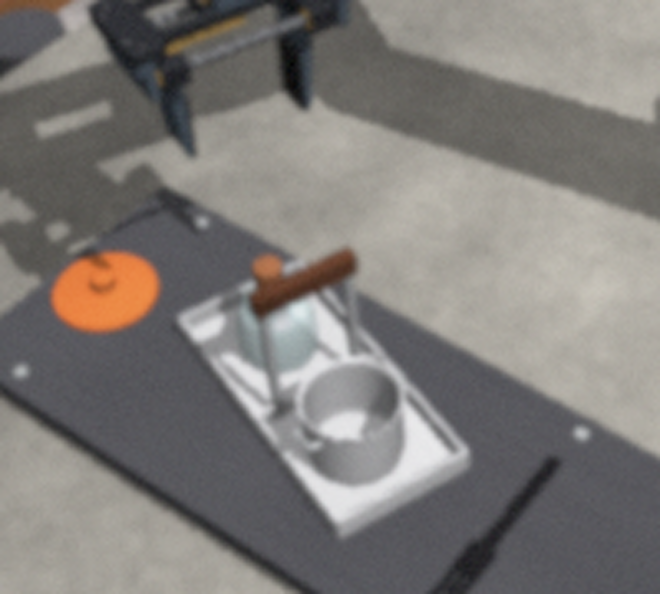

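View pics/t7.png

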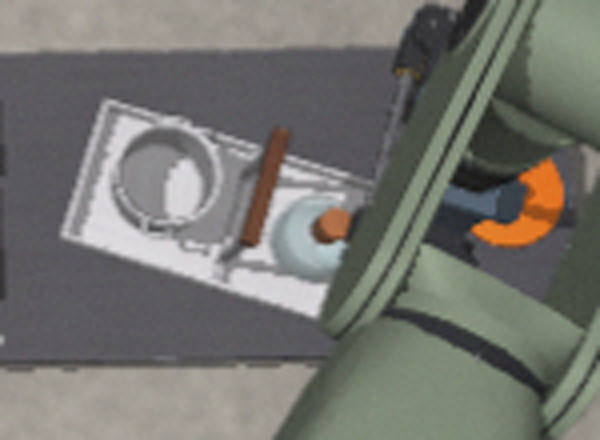

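Pig top is at about z = 149, so it sits on the floor (knob at ≈(524,−287)). The bar is unchanged at (546.8,−221.3). I'll go over the bar with a 90° turn and half-open jaws, so the fingers stay clear of the knob.

```bash
for i in 1; do python3 -m creep '[{"translation":[0.155,0.45,0],"delta_rot":[0,0,0.1047]},{"translation":[0.155,0.45,0],"delta_rot":[0,0,0.1047]},{"translation":[0.155,0.45,0],"delta_rot":[0,0,0.1047]},{"translation":[0.155,0.45,0],"delta_rot":[0,0,0.1047]},{"translation":[0.155,0.45,0],"delta_rot":[0,0,0.1047]}]' 0.1
python3 -m creep '[{"translation":[0.155,0.45,0],"delta_rot":[0,0,0.1047]},{"translation":[0.155,0.45,0],"delta_rot":[0,0,0.1047]},{"translation":[0.155,0.45,0],"delta_rot":[0,0,0.1047]},{"translation":[0.155,0.45,0],"delta_rot":[0,0,0.1047]},{"translation":[0.155,0.45,0],"delta_rot":[0,0,0.1047]}]'
python3 -m creep '[{"translation":[0.155,0.45,0],"delta_rot":[0,0,0.1047]},{"translation":[0.155,0.45,0],"delta_rot":[0,0,0.1047]},{"translation":[0.155,0.45,0],"delta_rot":[0,0,0.1047]},{"translation":[0.155,0.45,0],"delta_rot":[0,0,0.1047]},{"translation":[0.155,0.45,0],"delta_rot":[0,0,0.1047]}]'; done
python3 -m creep '[{"translation":[0,0,0],"delta_rot":[0,0,0]},{"translation":[0,0,0],"delta_rot":[0,0,0]},{"translation":[0,0,0],"delta_rot":[0,0,0]},{"translation":[0,0,0],"delta_rot":[0,0,0]},{"translation":[0,0,0],"delta_rot":[0,0,0]}]'
python3 - <<'E'
from h import *
from scipy.spatial.transform import Rotation as Ro
st=readout.state(); print(st["ee_pos"],st["qpos"],Ro.from_euler("xyz",st["ee_rot"],degrees=True).as_matrix().round(4))
E
```

```text
time_s: 13.98
ee_pos: [530.5, -265.8, 311.7]
ee_rot: [-130.0, 89.8, 151.3]
force: [-0.4, 0.4, -0.4]
gripper_width: 61.0
time_s: 14.4
ee_pos: [538.2, -243.3, 311.7]
ee_rot: [-157.6, 89.8, 153.6]
force: [0.7, 0.1, -0.9]
gripper_width: 50.0
time_s: 14.82
ee_pos: [545.9, -220.8, 311.7]
ee_rot: [174.3, 89.8, 155.5]
force: [0.3, 0.3, 0.1]
gripper_width: 50.2
time_s: 15.23
ee_pos: [546.5, -221.6, 313.3]
ee_rot: [174.2, 90.0, 155.1]
force: [-0.3, -0.1, -0.7]
gripper_width: 50.1
[ 546.46497247 -221.55712098  313.26195303] [-2.31873186e+01  1.74849388e+01  7.86794745e+01  7.14249031e-04
  8.38593980e+01 -9.40476265e+01] [[-4.000e-04  3.279e-01  9.447e-01]
 [ 2.000e-04  9.447e-01 -3.279e-01]
 [-1.000e+00  0.000e+00 -4.000e-04]]
```

```bash
python3 -m creep '[{"translation":[0,0,-1],"delta_rot":[0,0,0]},{"translation":[0,0,-2],"delta_rot":[0,0,0]},{"translation":[0,0,-2],"delta_rot":[0,0,0]},{"translation":[0,0,-2],"delta_rot":[0,0,0]},{"translation":[0,0,-1],"delta_rot":[0,0,0]}]'
python3 -m creep '[{"translation":[0,0,-1],"delta_rot":[0,0,0]},{"translation":[0,0,-0.6],"delta_rot":[0,0,0]},{"translation":[0,0,0],"delta_rot":[0,0,0]},{"translation":[0,0,0],"delta_rot":[0,0,0]},{"translation":[0,0,0],"delta_rot":[0,0,0]}]'
python3 - <<'E'
from h import *
p,d=optics.grab_frame("scene"); cv2.imwrite("pics/s8.png",cv2.resize(p[60:240,170:370,::-1],None,fx=3.3,fy=3.3,interpolation=cv2.INTER_CUBIC))
E
```

```text
time_s: 15.65
ee_pos: [545.2, -220.9, 230.2]
ee_rot: [175.0, 89.7, 155.9]
force: [-0.6, 0.0, -0.6]
gripper_width: 50.1
time_s: 16.07
ee_pos: [547.2, -221.6, 218.5]
ee_rot: [-1.4, 89.9, -20.5]
force: [0.2, 0.3, 0.2]
gripper_width: 50.2
```

View pics/s8.png

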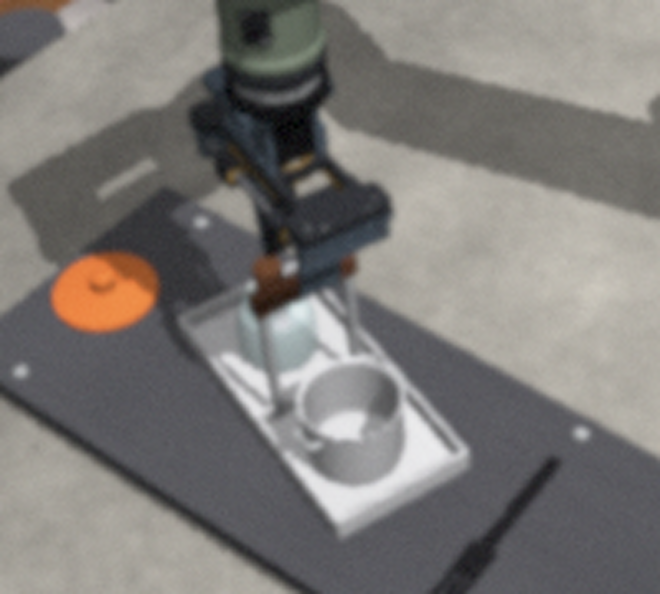

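The jaws straddle the bar's middle. I'll lower the last 38 mm and close softly.

```bash
python3 -m creep '[{"translation":[0,0,-1],"delta_rot":[0,0,0]},{"translation":[0,0,-1],"delta_rot":[0,0,0]},{"translation":[0,0,-1],"delta_rot":[0,0,0]},{"translation":[0,0,-0.5],"delta_rot":[0,0,0]},{"translation":[0,0,-0.3],"delta_rot":[0,0,0]}]'
python3 -m creep '[{"translation":[0,0,0],"delta_rot":[0,0,0]},{"translation":[0,0,0],"delta_rot":[0,0,0]},{"translation":[0,0,0],"delta_rot":[0,0,0]},{"translation":[0,0,0],"delta_rot":[0,0,0]},{"translation":[0,0,0],"delta_rot":[0,0,0]}]' 
python3 -m creep '[{"translation":[0,0,0],"delta_rot":[0,0,0]},{"translation":[0,0,0],"delta_rot":[0,0,0]},{"translation":[0,0,0],"delta_rot":[0,0,0]},{"translation":[0,0,0],"delta_rot":[0,0,0]},{"translation":[0,0,0],"delta_rot":[0,0,0]}]' -1 10
python3 -m creep '[{"translation":[0,0,0],"delta_rot":[0,0,0]},{"translation":[0,0,0],"delta_rot":[0,0,0]},{"translation":[0,0,0],"delta_rot":[0,0,0]},{"translation":[0,0,0],"delta_rot":[0,0,0]},{"translation":[0,0,0],"delta_rot":[0,0,0]}]' -1 30
python3 -m creep '[{"translation":[0,0,0],"delta_rot":[0,0,0]},{"translation":[0,0,0],"delta_rot":[0,0,0]},{"translation":[0,0,0],"delta_rot":[0,0,0]},{"translation":[0,0,0],"delta_rot":[0,0,0]},{"translation":[0,0,0],"delta_rot":[0,0,0]}]' -1 58
```

```text
time_s: 16.53
ee_pos: [545.9, -221.0, 177.7]
ee_rot: [173.7, 89.8, 154.7]
force: [-0.6, 0.5, -0.0]
gripper_width: 50.1
time_s: 16.95
ee_pos: [546.9, -221.4, 179.9]
ee_rot: [4.0, 89.9, -15.1]
force: [0.2, 0.3, -0.3]
gripper_width: 49.7
time_s: 17.37
ee_pos: [546.6, -221.4, 179.5]
ee_rot: [68.3, 90.0, 49.3]
force: [0.1, -0.1, 0.8]
gripper_width: 19.5
time_s: 17.78
ee_pos: [546.4, -221.9, 179.5]
ee_rot: [-96.3, 90.0, -115.4]
force: [-0.8, -3.9, 0.1]
gripper_width: 13.8
time_s: 18.2
ee_pos: [546.6, -221.4, 179.5]
ee_rot: [-69.5, 90.0, -88.6]
force: [-1.9, -3.8, 0.9]
gripper_width: 13.7
```

Gripped at 13.7 mm. I'll lift slowly.

```bash
python3 -m creep '[{"translation":[0,0,0.1],"delta_rot":[0,0,0]},{"translation":[0,0,0.1],"delta_rot":[0,0,0]},{"translation":[0,0,0.2],"delta_rot":[0,0,0]},{"translation":[0,0,0.3],"delta_rot":[0,0,0]},{"translation":[0,0,0.3],"delta_rot":[0,0,0]}]'
python3 -m creep '[{"translation":[0,0,0.3],"delta_rot":[0,0,0]},{"translation":[0,0,0.2],"delta_rot":[0,0,0]},{"translation":[0,0,0.1],"delta_rot":[0,0,0]},{"translation":[0,0,0],"delta_rot":[0,0,0]},{"translation":[0,0,0],"delta_rot":[0,0,0]}]'
python3 - <<'E'
from h import *
st=readout.state();print(st["ee_pos"],st["force"],st["torque"])
p,d=optics.grab_frame("scene"); cv2.imwrite("pics/s9.png",cv2.resize(p[60:240,170:370,::-1],None,fx=3.3,fy=3.3,interpolation=cv2.INTER_CUBIC))
E
```

```text
time_s: 18.62
ee_pos: [546.3, -220.6, 188.8]
ee_rot: [152.2, 89.9, 133.1]
force: [0.3, 0.4, -6.7]
gripper_width: 13.8
time_s: 19.03
ee_pos: [546.6, -221.3, 195.5]
ee_rot: [99.9, 90.0, 80.8]
force: [0.4, 0.4, -8.1]
gripper_width: 13.8
[ 546.5811667  -221.31039952  195.50977699] [ 0.38510733  0.38646479 -8.11718615] [ 0.0723     -0.12176679 -0.04710305]
```

View pics/s9.png

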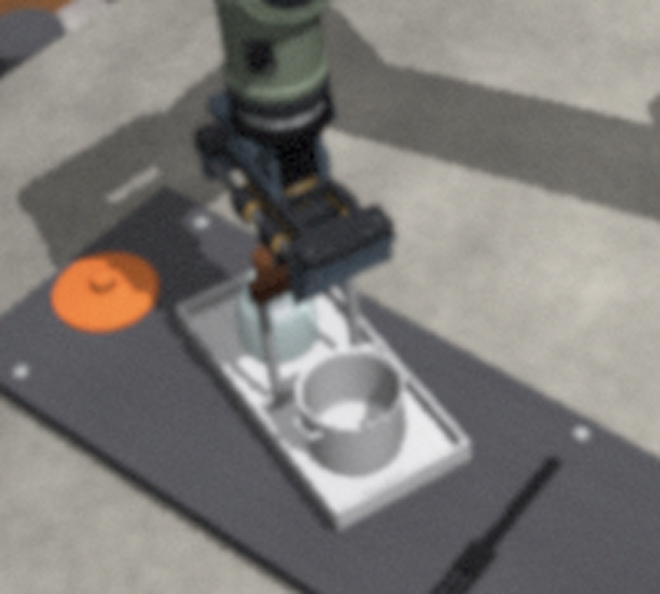

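The loaded caddy (8.1 N) hangs level 16 mm up with low torque. I'll raise it to about 100 mm.

```bash
python3 -m creep '[{"translation":[0,0,0.2],"delta_rot":[0,0,0]},{"translation":[0,0,0.5],"delta_rot":[0,0,0]},{"translation":[0,0,0.7],"delta_rot":[0,0,0]},{"translation":[0,0,0.8],"delta_rot":[0,0,0]},{"translation":[0,0,0.8],"delta_rot":[0,0,0]}]'
python3 -m creep '[{"translation":[0,0,0.8],"delta_rot":[0,0,0]},{"translation":[0,0,0.8],"delta_rot":[0,0,0]},{"translation":[0,0,0.8],"delta_rot":[0,0,0]},{"translation":[0,0,0.8],"delta_rot":[0,0,0]},{"translation":[0,0,0.8],"delta_rot":[0,0,0]}]'
python3 -m creep '[{"translation":[0,0,0.6],"delta_rot":[0,0,0]},{"translation":[0,0,0.5],"delta_rot":[0,0,0]},{"translation":[0,0,0.3],"delta_rot":[0,0,0]},{"translation":[0,0,0.1],"delta_rot":[0,0,0]},{"translation":[0,0,0],"delta_rot":[0,0,0]}]'
for i in 1 2; do python3 -m creep '[{"translation":[0,0,0],"delta_rot":[0,0,0]},{"translation":[0,0,0],"delta_rot":[0,0,0]},{"translation":[0,0,0],"delta_rot":[0,0,0]},{"translation":[0,0,0],"delta_rot":[0,0,0]},{"translation":[0,0,0],"delta_rot":[0,0,0]}]'; done
python3 - <<'E'
from h import *
st=readout.state();print(st["ee_pos"],st["force"],st["torque"],st["qvel"])
p,d=optics.grab_frame("scene"); cv2.imwrite("pics/s10.png",cv2.resize(p[40:240,170:370,::-1],None,fx=3,fy=3,interpolation=cv2.INTER_CUBIC))
p2,d2=optics.grab_frame("top"); cv2.imwrite("pics/t10.png",cv2.resize(p2[130:260,330:490,::-1],None,fx=4,fy=4,interpolation=cv2.INTER_CUBIC))
# tilt: fit plane to tray (bright pixels z 135..170)
for n,pp,dd in(("scene",p,d),("top",p2,d2)):
    c=cloud(n,dd); X,Y,Z=[c[...,i] for i in range(3)]
    m=(Z>125)&(Z<175)&(X>420)&(X<690)&(Y>-390)&(Y<-50)&(pp.min(2)>150); q=c[m]
    for _ in range(6):
        A=np.c_[q[:,:2]-[546,-221],np.ones(len(q))]; s=np.linalg.lstsq(A,q[:,2],rcond=None)[0]; r=q[:,2]-A@s; q=q[abs(r)<max(3,1.5*r.std())]
    print(n,len(q),"slope",s[:2].round(4),"z",s[2].round(1),r.std())
E
```

```text
time_s: 19.5
ee_pos: [546.9, -221.4, 226.6]
ee_rot: [1.4, 90.0, -17.7]
force: [-0.3, 0.2, -8.3]
gripper_width: 13.4
time_s: 19.92
ee_pos: [546.6, -221.3, 266.4]
ee_rot: [40.2, 90.0, 21.1]
force: [-0.1, 0.5, -7.9]
gripper_width: 13.7
time_s: 20.33
ee_pos: [546.6, -221.3, 280.5]
ee_rot: [98.1, 90.0, 79.1]
force: [-0.2, -0.7, -7.5]
gripper_width: 13.7
time_s: 20.75
ee_pos: [546.6, -221.3, 280.3]
ee_rot: [160.2, 90.0, 141.1]
force: [-0.1, -0.3, -7.9]
gripper_width: 13.6
time_s: 21.17
ee_pos: [546.6, -221.4, 280.5]
ee_rot: [78.6, 90.0, 59.5]
force: [0.2, 0.0, -7.6]
gripper_width: 13.8
[ 546.62425334 -221.35672582  280.50604674] [ 0.24520106  0.01677838 -7.63856419] [ 0.06311569 -0.08835131 -0.00764718] [ 0.04941827  0.05494139  0.08115131 -0.02735443 -0.03935584 -0.00317767]
scene 718 slope [0.0083 0.0069] z 145.2 2.0598354673640125
top 375 slope [ 0.0106 -0.019 ] z 147.2 1.6268498349947251
```

View pics/s10.png

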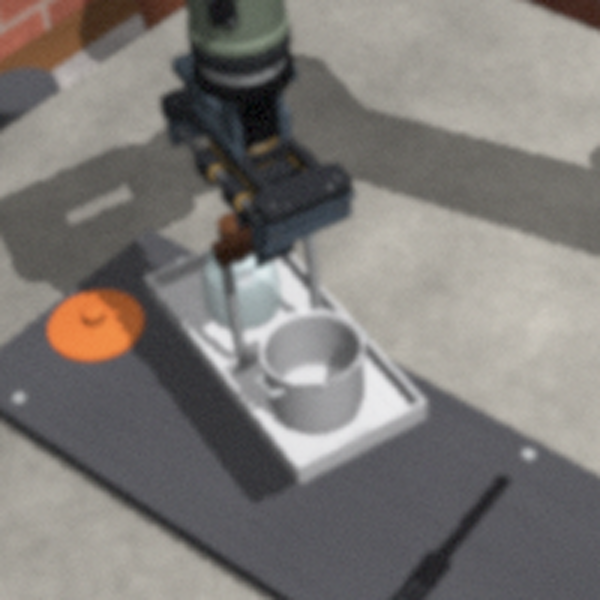

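View pics/t10.png

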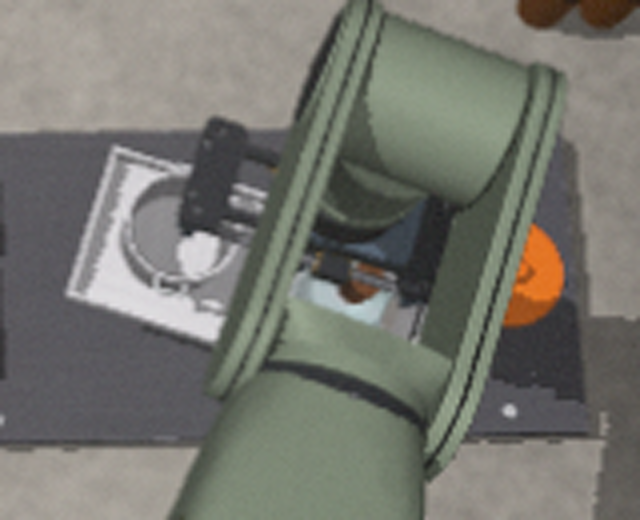

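Caddy is about 101 mm up, with fitted slope at or below 0.02, and still. The pig and pot both stand in their bays, so I'm handing in.

```bash
python3 -c "
from workcell import env; print(env.job_done())"
```

```text
the job is handed in; nothing more can be done
None
```

The glass salt pig is in the caddy's empty bay and let go, and the arm is holding the loaded caddy level about 101 mm above the shelf. I handed the job in at about 21 s of the 64 s. The hand-in reports no verdict, so what follows rests on my own last checks.

- **Placing the pig:** I gripped it by its knob and lowered it until it touched the bay floor. The press peaked at about 14 N, which I eased to about 5 N before opening the jaws. Pictures taken after release showed it upright, with its knob within about 2 mm of the bay centre.
- **Lifting the caddy:** I pinched the bar at its middle with the jaws at 13.7 mm and a 58 N grip. The wrist carried about 7.6–8.1 N, which fits a loaded caddy.
- **Last look:** The tray slope was 0.02 or less from both cameras, and joint speeds were below 0.1 °/s. The two cameras disagreed slightly on slope along y (+0.007 and −0.019), both well inside the 0.12 limit.
- **Pig and pot:** Both stood in their bays in the last scene picture. I did not measure the pot's exact position in its bay; the only attempt was thrown off by the posts and I judged it by eye.
- **Tongs, lid and fork:** I never went near them. The lid and fork look unmoved in the last pictures; the tongs were outside those crops, so I did not check them again.

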